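Close and lock the light box cover with its quarter-turn stud

ROBOT

A 6-joint arm with a two-finger parallel gripper is mounted at the origin on the work surface. World frame = base frame: x ahead of the robot, y to its left, z up, the work surface at z = 0. Lengths are in m, angles in rad, forces in N, time in s.
With the tool pointing down it reaches from about 0.325 to 0.9 m from the base axis. Payload 3.5 kg.
Tool frame: the origin (TCP) lies between the finger pads; the fingertips stand 19 mm ahead of it and the grasp point (between the pads) is the TCP; z points along the fingers, y is the line along which they close (so a half turn about z gives the same grasp; the last joint's range is limited). The gripper opens to 85 mm and grips with 20 to 120 N. Pads are 22 mm wide; open, the fingers measure 114 mm over their backs; the gripper's body (76 mm by 85 mm) begins 54 mm behind the grasp point. The pads swing forward as they close: fully open they stand 13 mm farther back than shut.
Start: joints at [1.085, 0.276, -0.026, 1.268, 0, 1.467], TCP at [0.233, 0.58, 0.25] pointing down, gripper open.
Joint ranges: [-3.12, 3.12], [-0.85, 1.88], [-1.08, 1.24], [-1.95, 2.15], [-1.57, 1.53], [-3.14, 3.14]. Speed limits (rad/s): [2.57, 2.57, 3.14, 3.14, 3.14, 3.14].

INTERFACE

Orientations are given as a 3x3 rotation matrix whose columns are the frame's x, y, z axes.
In Python, from rig import r gives the robot as it stands. The module is installed in compiled form; this text tells all that it offers.
- The arm moves only by the tool carry_out, never from a script. Its argument "moves" is a list of rows, each a list of 3 entries, a list of its own where there are three numbers: the shift along the tool's x, y, z in cm, then the turn, a rotation vector about the tool's x, y, z in degrees, then the finger opening in cm, from 0 to 8.54. In form: [[[x, y, z], [wx, wy, wz], hand], ...]. A call has exactly 8 rows; each row is the pose to reach, as a shift and turn from the pose commanded when the call began, along the tool's axes at that moment; what a row does not reach only later rows make up. A row lasts 1/8 s, in which the tool goes at most 62.5 mm and 10.7 degrees, less where a joint would pass 70% of its speed; a pose out of reach is approached as far as the arm can. A call with a gripper value outside its range is refused whole. The fingers move at their own pace and stop on an object; "squeeze" is the grip in N (left out, the last holds). Time passes only in rows, so rows that repeat a pose let the fingers close, or fill a call up. It gives the time, the measured TCP pose, the force, the opening and the grip force at its end, in the units of the state.
- r.read_state(): the state, without advancing time (a new reading comes with each control period).
- r.get_image(name): name is "side" or "top"; returns a dict with "color" (420x560x3 uint8, red, green, blue), "vfov" (degrees; the focal length in pixels is half the picture's height over the tangent of half this angle, whatever the lens; pixels are square), "cx", "cy" (the principal point, pixels), "distortion" ([k1, k2, p1, p2, k3] as OpenCV has them; the pictures are not rectified), "rvec" (rotation vector, rad) and "tvec" (3), from world to camera coordinates, as OpenCV has them. Camera axes: x right, y down, z forward; pixel columns grow to the right and rows downward; lengths in m; the calibration is good to about 2 mm. A picture is of the moment at which its call begins. There is no depth.
- r.hand_in(): hands the job in; it is judged then, once.
Trained networks look in the newest picture that a camera, given by its name, has taken for a name from the list of things; names that differ only in an ending like _2 or _b are one class to them, and where a whole thing is asked for, a point or a joint stands for the part that bears it (a point fixed in the world has none). Each returns a list of dicts, best first, with "p" (0 to 1); they miss things now and then, are a little off and sometimes report something else, mostly with a low value. They report only what shows in the picture. A call takes as long as a camera call.
- r.recognise(query, camera): "location" ([x, y, z] in m, in world coordinates, good to about 4 mm: the middle of the surface that is visible of it).
- r.regions_of(query, camera): "pixels" (420x560 bool, what is visible of it).
The state is a dict: "clock": time; "qpos": joint angles; "qd": joint speeds; "joint_torque": joint torques, N m; "eef_pos": TCP position; "orientation": TCP orientation; "wrist_force": force on the tool from outside, world axes, zero at the start; "ft_torque": the same for the moment, N m; "finger_gap": opening from 0.0 (shut) to 1.0 (fully open); "grip_force": force on a finger pad.
Only numpy, scipy, OpenCV 4.12 (cv2) and the standard library are available. Lean on these libraries where they do the work, as an engineer would, in place of code of your own. Each camera call takes 0.05 s, during which the arm holds its last target. There are 200 camera calls.

TASK

Swing the tracing light box's raised aluminium cover fully shut, then press its wing-headed stud in until it has gone right through the slot underneath, turn it a quarter turn clockwise (seen from above) so it catches, and let go: it must stay pushed in and locked. Feel for the slot and do not force the stud; leave the brush, mug and ink jar where they are.

Things in the scene. Friction and masses are not known exactly. Their poses are not given: they have to be found in the camera images.
- case: Tracing light box, plywood, fixed, 240 x 360 x 80 mm high (x, y, z). Origin: centre of its underside on the table; at yaw 0 x points away from the robot, y left, z up. Its y<0 half is a flat white panel at 80 mm height; its y>0 half is a bay with the hinged cover.
- cover_hinge (a point): Middle of the cover's hinge line: 100 mm in +x, 90 mm in +y, 80 mm in +z of the case's origin; the hinge line runs along the case's y. Axes of the cover: -x from the hinge to the free front edge, z the normal of its outer face.
- cover_front (a point): Middle of the free front edge of the cover, on its outer face: 200 mm in -x and 4 mm in +z of cover_hinge in the cover's axes. The cover is a 4 mm aluminium sheet, 200 mm (x) by 148 mm (y), 0.35 kg.
- cover (a joint): Opening angle of the cover (rad): 0 is fully shut on the case, growing as the front edge lifts. It starts raised 0.4 to 0.8; its stiff hinge stays where it is left, and about 2 to 4 N down near the front edge swings it shut.
- stud: Steel stud captive in the cover. Origin on its axis, on the cover's outer face while the stud is out, 165 mm in -x and 4 mm in +z of cover_hinge. x along its wing head, z outward. Head: upright bar 34 mm long (x), 10 thick (y), from 25 to 49 mm above the origin, on a thin stem; below the cover a cross-bar 30 x 5 x 4 mm, parallel to the head, its lower face 20 mm below the origin.
- stud_grip (a point): Centre of the stud's wing head, 37 mm above the stud's origin; same axes as stud. Pinch the 10 mm thickness here from above.
- plunge (a joint): How far the stud is pressed in (m): 0 is out, stop at 0.021. A return spring pushes it out with 2.8 N plus 0.7 N per mm. Let go when locked, it springs back some 1.5 to 5 mm into a notch and stays 6 to 16 mm in; let go unlocked, it comes right out. Once turned 0.3 past the slot it may be let go and gripped anew.
- turn (a joint): Turn of the stud (rad), growing clockwise seen from above, range -0.7 to 2.3. At 0 the head lies along the cover's x axis; it starts within 0.15 of 0. Out of the slot it turns with slight friction. The locking notch is 1.57 clockwise of the slot.
- brush: Bystander: flat paint brush lying on the white panel; leave it.
- mug: Bystander: white ceramic mug, 80 mm wide, 90 mm high, on the table to the left; leave it.
- ink: Bystander: amber ink jar, 50 mm wide, 75 mm high, on the table to the right; leave it.
- socket (a point): Nominal top of the slotted socket under the shut cover. Its true height is up to 4 mm higher or lower, its slot at turn -0.45 to 0.45: find both by feel. A misaligned cross-bar lands on it 0.5 to 8.5 mm in; within about 0.07 rad it enters, is through 8 mm deeper than that and meets the floor after 2 mm more. It gives 1 mm per 20 N; over 35 N (pressing, or twisting before it is through) harms it.

How it is judged:
By the outcome, as a careful person would: the job done as asked, in the order asked, and still so for the second after the job is handed in, with the robot touching nothing.
It also fails if it takes over 72 s, if anything falls off the work surface, if the arm or the gripper's body presses on something with over 40 N, if the wrist force passes 120 N, or if a joint passes its speed limit or range.

## Working session

There is one attempt and no reset: what is moved stays moved. The work goes in short steps, Python scripts to look and compute and a tool call to move; the robot and the scene stay as the last step left them, time stands still between calls to the robot, and variables do not carry over. Pictures are saved under pics/ and viewed, at most 10 in all, crops included, and the job is handed in when it is done.

Besides the shell and the picture viewer there is one more tool, called after "Emit:" as name(argument=value, ...), one argument or row to a line, values as JSON. carry_out: Moves the arm, as the interface text tells. Its arguments: {"type":"object","properties":{"moves":{"type":"array","items":{"type":"array"}},"squeeze":{"type":"number"}},"required":["moves"]}

```bash
mkdir -p pics; python3 - <<'E'
from rig import r
import cv2,numpy as np
for n in("side","top"):
    d=r.get_image(n);cv2.imwrite(f"pics/{n}0.png",d["color"][:,:,::-1])
    print(n,d["vfov"],d["cx"],d["cy"],d["distortion"],d["rvec"],d["tvec"])
    for q in("case","cover","cover_front","stud","stud_grip","mug","ink","brush"):
        print(q,[(np.round(x["location"],4),round(x["p"],2)) for x in r.recognise(q,n)[:2]])
s=r.read_state();print(s)
E
```

```text
side 51.78552285597592 280.7149165095893 220.3112425873858 [-0.10701966  0.          0.          0.          0.        ] [ 2.12969946 -0.68801915  0.34376975] [-0.50671201  0.27227619  1.23606085]
case [(array([ 0.5661, -0.1993,  0.0731]), 0.65), (array([ 0.6206, -0.0953,  0.1803]), 0.37)]
cover [(array([ 0.6205, -0.0944,  0.1779]), 0.75)]
cover_front [(array([ 0.6214, -0.0938,  0.1755]), 0.94)]
stud [(array([ 0.6196, -0.0875,  0.2281]), 0.62)]
stud_grip [(array([ 0.6178, -0.089 ,  0.2295]), 0.66), (array([ 0.6176, -0.0948,  0.1763]), 0.31)]
mug [(array([0.6178, 0.3557, 0.0582]), 0.78)]
ink [(array([ 0.4914, -0.52  ,  0.0509]), 0.69)]
brush [(array([ 0.5885, -0.2965,  0.0966]), 0.88)]
top 45.00532334964383 285.3970128550026 210.55726996263988 [0.05966355 0.         0.         0.         0.        ] [ 2.17375002 -2.13956687  0.18257415] [-0.07564062  0.61275683  1.54310453]
case [(array([ 0.5779, -0.1616,  0.0819]), 0.71)]
cover [(array([ 0.6301, -0.09  ,  0.1691]), 0.56)]
cover_front [(array([ 0.6294, -0.0857,  0.1636]), 0.93)]
stud [(array([ 0.6193, -0.0831,  0.2372]), 0.41)]
stud_g
[... 343 characters left out ...]
  1.38490197e-05,  1.46740564e+00]), 'qd': array([ 0.00026822,  0.00029696,  0.00054327,  0.00101491,  0.00069792,
       -0.00011298]), 'joint_torque': array([-8.70985496e-04, -4.45482409e+01,  2.95567596e+01,  6.85035429e-04,
       -9.35537514e-05, -4.40482850e-07]), 'eef_pos': array([0.23346627, 0.57976193, 0.25031775]), 'orientation': array([[-9.27613155e-01,  3.73542279e-01, -5.26231671e-06],
       [ 3.73542279e-01,  9.27613155e-01,  1.96809194e-05],
       [ 1.22330497e-05,  1.62905819e-05, -1.00000000e+00]]), 'wrist_force': array([-0.31149167, -0.28678225, -0.41824602]), 'ft_torque': array([-0.03230365, -0.02279388, -0.02535193]), 'grip_force': 0.0, 'finger_gap': 1.0040792043918059}
```

View pics/side0.png

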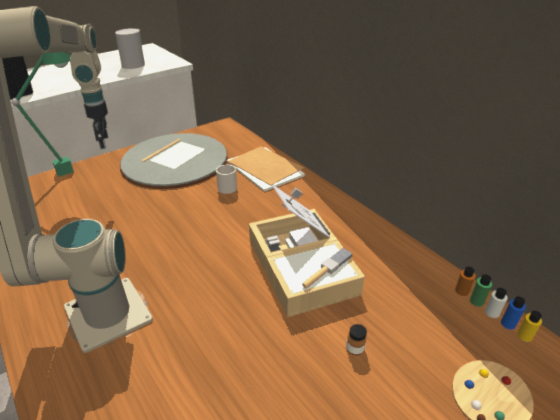

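View pics/top0.png

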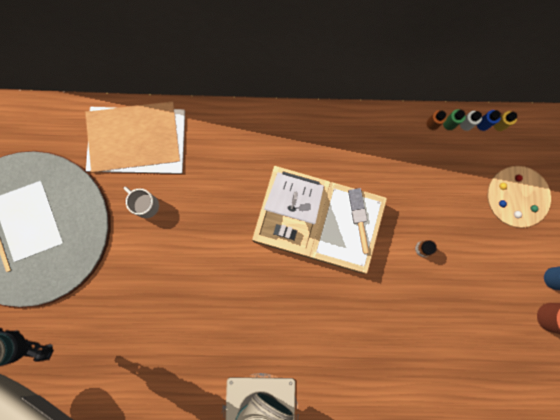

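Side picture: the cover is raised at about (300,210) and the stud head is at (296,193). Top picture: case corners are near (275,168), (386,196), (372,272) and (253,240), with the stud near (293,208).

```bash
cat > h.py <<'E'
from rig import r
import cv2,numpy as np
def cam(d):
    f=210/np.tan(np.radians(d["vfov"]/2));K=np.array([[f,0,d["cx"]],[0,f,d["cy"]],[0,0,1]])
    return K,np.array(d["distortion"]),np.array(d["rvec"]),np.array(d["tvec"])
def ray(d,px,z):
    K,D,rv,tv=cam(d);R=cv2.Rodrigues(rv)[0]
    u=cv2.undistortPoints(np.array(px,float).reshape(-1,1,2),K,D).reshape(-1,2)
    w=np.c_[u,np.ones(len(u))]@R;c=-R.T@tv
    return c+w*((z-c[2])/w[:,2])[:,None]
def proj(d,P):
    K,D,rv,tv=cam(d);return cv2.projectPoints(np.array(P,float),rv,tv,K,D)[0].reshape(-1,2)
E
python3 - <<'E'
from h import *
d=r.get_image("top")
m=np.zeros((420,560),bool)
for q in("case","brush","cover"):
    x=r.regions_of(q,"top")
    print(q,[(round(t["p"],2),t["pixels"].sum()) for t in x])
    if x:m|=x[0]["pixels"]
pts=np.argwhere(m)[:,::-1]
W=ray(d,pts,0.08)[:,:2]
rc=cv2.minAreaRect((W*1000).astype(np.float32));print(rc,cv2.boxPoints(rc))
c=d["color"][150:290,235:405,::-1]
b=cv2.resize(c,None,fx=4.5,fy=4,interpolation=cv2.INTER_CUBIC)
b=cv2.resize(c,None,fx=4.2,fy=4.2,interpolation=cv2.INTER_CUBIC)
cv2.imwrite("pics/c1.png",b)
E
```

```text
case [(0.78, np.int64(8405)), (0.66, np.int64(28))]
brush [(0.92, np.int64(690))]
cover [(0.67, np.int64(1911))]
((586.4534912109375, -169.77047729492188), (359.0338439941406, 250.72215270996094), 74.86917877197266) [[ 418.5802   -310.34174 ]
 [ 660.61035  -375.7862  ]
 [ 754.3268    -29.199219]
 [ 512.29663    36.24524 ]]
```

View pics/c1.png

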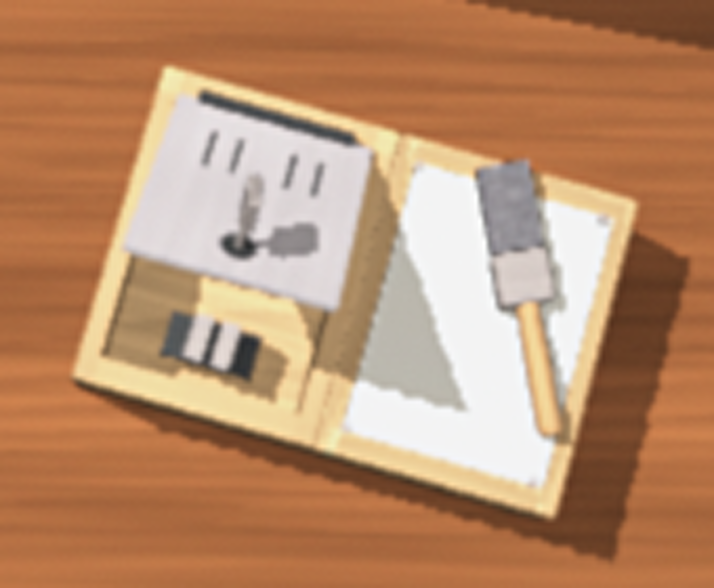

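Crop (4.2x, offset 235,150): case corners at (167,67), (637,203), (556,517) and (75,378). Cover front corners are at (125,248) and (340,310). The stud head runs from about (258,178) to its base at (238,243).

```bash
cat >> h.py <<'E'
def Tcase(x,y,a):
    c,s=np.cos(a),np.sin(a);T=np.eye(4);T[:2,:2]=[[c,-s],[s,c]];T[:2,3]=[x,y];return T
def Tcov(C,a):
    H=np.eye(4);H[:3,3]=[.1,.09,.08];R=np.eye(4);c,s=np.cos(a),np.sin(a)
    R[:3,:3]=[[c,0,s],[0,1,0],[-s,0,c]];return C@H@R
def ap(T,P):P=np.atleast_2d(P);return P@T[:3,:3].T+T[:3,3]
E
python3 - <<'E'
from h import *
from scipy.optimize import least_squares as ls
d=r.get_image("top");ds=r.get_image("side")
f=lambda p:np.array(p)/4.2+[235-.4,150-.4]
cp=f([(167,67),(637,203),(556,515),(75,377)]);fp=f([(125,248),(340,310)])
CC=[(.12,.18,.08),(.12,-.18,.08),(-.12,-.18,.08),(-.12,.18,.08)]
FF=[(-.2,.074,.004),(-.2,-.074,.004)]
def res(p):
    C=Tcase(*p[:3]);return np.r_[proj(d,ap(C,CC))-cp,proj(d,ap(Tcov(C,p[3]),FF))-fp].ravel()
o=ls(res,[.587,-.17,-.26,.6],x_scale=[.01,.01,.05,.05]);p=o.x
print(p,np.round(o.fun.reshape(-1,2),2))
C=Tcase(*p[:3]);V=Tcov(C,p[3])
print("front now",ap(V,[-.2,0,.004]),"stud grip",ap(V,[-.165,0,.041]))
V0=Tcov(C,0);print("shut: stud",ap(V0,[-.165,0,.004]),"front",ap(V0,[-.2,0,.004]))
im=ds["color"][:,:,::-1].copy()
im=cv2.resize(im[150:320,230:380],None,fx=4,fy=3.5294) if 0 else cv2.resize(im[170:320,235:375],None,fx=4,fy=4)
for P in np.r_[ap(C,CC),ap(V,FF),ap(V,[(-.165,0,.004),(-.165,0,.053)])]:
    u=(proj(ds,[P])[0]-[235,170]+.5)*4;cv2.circle(im,tuple(int(v) for v in u),3,(255,0,255),1)
cv2.imwrite("pics/s1.png",im)
E
```

```text
[ 0.58673786 -0.17144984 -0.26537915  0.78258458] [[ 0.1  -0.14]
 [ 0.28 -0.53]
 [-0.07  0.5 ]
 [-0.06  0.2 ]
 [-0.16 -0.03]
 [-0.07 -0.03]]
front now [[ 0.57270959 -0.07437219  0.22385927]] stud grip [[ 0.62183499 -0.08772397  0.22541672]]
shut: stud [[ 0.54761807 -0.06755258  0.084     ]] front [[ 0.51384331 -0.05837295  0.084     ]]
```

View pics/s1.png

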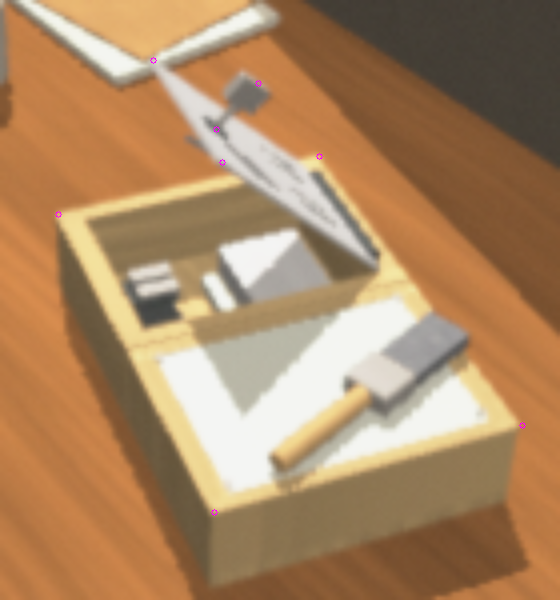

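```bash
cat >> h.py <<'E'
from scipy.spatial.transform import Rotation as Rn
CASE=(.58674,-.17145,-.26538)
def Rt(turn=0.): # tool down, y along case y, clockwise turn
    a=CASE[2]-turn;c,s=np.cos(a),np.sin(a)
    return np.c_[[-c,-s,0],[-s,c,0],[0,0,-1]]
def mv(P,R):
    s=r.read_state();O=s["orientation"]
    print("shift cm",np.round(O.T@(np.array(P)-s["eef_pos"])*100,2),"rot",np.round(np.degrees(Rn.from_matrix(O.T@R).as_rotvec()),2))
E
python3 - <<'E'
from h import *
C=Tcase(*CASE)
for a in(.7826,.6,.4,.2,0):
    print(a,ap(Tcov(C,a),[-.2,.045,.004]),ap(np.linalg.inv(C),ap(Tcov(C,a),[-.2,.045,.004])))
P=ap(Tcov(C,.7826),[-.19,.045,.004])[0];P[2]=.28
mv(P,Rt())
mv([.45,.22,.33],Rt())
E
```

```text
0.7826 [[ 0.58451637 -0.03094824  0.22386141]] [[-0.03899602  0.135       0.22386141]]
0.6 [[ 0.56153745 -0.02470278  0.19622984]] [[-0.06280855  0.135       0.19622984]]
0.4 [[ 0.54238623 -0.01949766  0.16156791]] [[-0.08265453  0.135       0.16156791]]
0.2 [[ 0.53026195 -0.0162024   0.12365413]] [[-0.09521864  0.135       0.12365413]]
0 [[ 0.52564797 -0.01494836  0.084     ]] [[-0.1    0.135  0.084]]
shift cm [-56.08 -43.46  -2.97] rot [ 0.    0.   -6.73]
shift cm [-33.52 -25.29  -7.97] rot [ 0.    0.   -6.73]
```

Emit:
carry_out(
  moves=[
    [[-4.5,-3.5,-0.5],[0,0,-2],0],
    [[-9,-7,-1],[0,0,-4],0],
    [[-13.5,-10.5,-2],[0,0,-6.73],0],
    [[-18,-14,-3],[0,0,-6.73],0],
    [[-22.5,-17.5,-3],[0,0,-6.73],0],
    [[-27,-21,-3],[0,0,-6.73],0],
    [[-31.5,-24.5,-3],[0,0,-6.73],0],
    [[-36,-28,-3],[0,0,-6.73],0],
  ],
  squeeze=40,
)

```text
clock: 2.2
eef_pos: [0.4636, 0.1839, 0.2807]
orientation: [[-0.965, 0.262, 0.001], [0.262, 0.965, 0.0], [-0.001, 0.001, -1.0]]
wrist_force: [0.3, 0.3, 1.0]
finger_gap: 0.003
grip_force: 0.0
```

```bash
python3 - <<'E'
from h import *
C=Tcase(*CASE)
P=ap(Tcov(C,.7826),[-.19,.045,.004])[0];P[2]=.26
mv(P,Rt());s=r.read_state();print(s["qpos"],s["eef_pos"],s["finger_gap"],s["clock"],s["wrist_force"])
E
```

```text
shift cm [-18.01 -17.56   2.07] rot [0.04 0.05 0.  ]
[ 2.47885399e-01  3.54272844e-02 -2.46476520e-01  1.28777109e+00
  9.75001836e-05  5.13186547e-01] [0.46360825 0.183896   0.2806694 ] 0.003231552405178464 2.2 [0.29556809 0.28549187 0.97802905]
```

Emit:
carry_out(
  moves=[
    [[-4,-4,0],[0,0,0],0],
    [[-8,-8,0],[0,0,0],0],
    [[-12,-12,0],[0,0,0],0],
    [[-16,-16,0],[0,0,0],0],
    [[-18,-17.5,1],[0,0,0],0],
    [[-18,-17.5,2],[0,0,0],0],
    [[-18,-17.5,2.5],[0,0,0],0],
    [[-18,-17.5,2.5],[0,0,0],0],
  ],
)

```text
clock: 3.2
eef_pos: [0.5894, -0.0291, 0.2546]
orientation: [[-0.965, 0.261, -0.002], [0.261, 0.965, 0.001], [0.002, 0.0, -1.0]]
wrist_force: [0.4, 0.5, 1.3]
finger_gap: 0.001
grip_force: 0.0
```

```bash
python3 - <<'E'
from h import *
C=Tcase(*CASE)
s=r.read_state();print(s["qpos"],s["eef_pos"],s["clock"],s["wrist_force"])
for a in (.7826,.6,.4,.2,.1,0):
    P=ap(Tcov(C,a),[-.192,.045,.004])[0];P[2]=ap(Tcov(C,a),[-.2,.045,.004])[0,2]+.019
    mv(P,Rt())
E
```

```text
[-1.58934966e-01  2.14002702e-01 -9.73099927e-02  1.26141994e+00
  2.59086253e-04  1.04621275e-01] [ 0.58944273 -0.0290852   0.25460259] 3.2 [0.3623301  0.47525067 1.2591686 ]
shift cm [-0.14 -0.31  1.17] rot [ 0.   -0.11  0.1 ]
shift cm [ 2.14 -0.31  3.94] rot [ 0.   -0.11  0.1 ]
shift cm [ 4.04 -0.3   7.41] rot [ 0.   -0.11  0.1 ]
shift cm [ 5.24 -0.3  11.21] rot [ 0.   -0.11  0.1 ]
shift cm [ 5.57 -0.3  13.18] rot [ 0.   -0.11  0.1 ]
shift cm [ 5.7  -0.3  15.17] rot [ 0.   -0.11  0.1 ]
```

Emit:
carry_out(
  moves=[
    [[0,-0.3,1.2],[0,0,0],0],
    [[1,-0.3,2.5],[0,0,0],0],
    [[2.1,-0.3,3.9],[0,0,0],0],
    [[3.1,-0.3,5.6],[0,0,0],0],
    [[4,-0.3,7.4],[0,0,0],0],
    [[4.7,-0.3,9.3],[0,0,0],0],
    [[5.2,-0.3,11.2],[0,0,0],0],
    [[5.6,-0.3,13.2],[0,0,0],0],
  ],
)

```text
clock: 4.2
eef_pos: [0.5357, -0.0183, 0.1231]
orientation: [[-0.965, 0.261, 0.001], [0.261, 0.965, -0.0], [-0.001, 0.0, -1.0]]
wrist_force: [1.4, -0.8, 1.0]
finger_gap: 0.001
grip_force: 0.7
```

Emit:
carry_out(
  moves=[
    [[0,0,0.4],[0,0,0],0],
    [[0.05,0,0.8],[0,0,0],0],
    [[0.1,0,1.2],[0,0,0],0],
    [[0.1,0,1.5],[0,0,0],0],
    [[0.1,0,1.7],[0,0,0],0],
    [[0.1,0,1.8],[0,0,0],0],
    [[0.1,0,1.8],[0,0,0],0],
    [[0.1,0,1.8],[0,0,0],0],
  ],
)

```text
clock: 5.2
eef_pos: [0.5348, -0.0186, 0.1053]
orientation: [[-0.965, 0.262, -0.0], [0.262, 0.965, -0.0], [0.0, -0.0, -1.0]]
wrist_force: [0.3, -0.4, -0.6]
finger_gap: -0.0
grip_force: 0.0
```

Emit:
carry_out(
  moves=[
    [[0,0,0.05],[0,0,0],0],
    [[0,0,0.1],[0,0,0],0],
    [[0,0,0.1],[0,0,0],0],
    [[0,0,0.15],[0,0,0],0],
    [[0,0,0.15],[0,0,0],0],
    [[0,0,0.2],[0,0,0],0],
    [[0,0,0.2],[0,0,0],0],
    [[0,0,0.2],[0,0,0],0],
  ],
)

```text
clock: 6.2
eef_pos: [0.5348, -0.0184, 0.1033]
orientation: [[-0.965, 0.262, 0.0], [0.262, 0.965, 0.0], [-0.0, 0.0, -1.0]]
wrist_force: [0.0, -0.6, 0.6]
finger_gap: 0.001
grip_force: 0.1
```

```bash
python3 - <<'E'
from h import *
im=[]
d=r.get_image("side");a=cv2.resize(d["color"][180:310,235:375,::-1],None,fx=2.85,fy=4)
a=cv2.resize(d["color"][180:310,240:360,::-1],None,fx=3.3,fy=3.3)
d=r.get_image("top");b=cv2.resize(d["color"][150:280,235:355,::-1],None,fx=3.3,fy=3.3)
cv2.imwrite("pics/p2.png",np.hstack([a,b]));print(r.read_state()["wrist_force"])
E
```

```text
[ 0.10507299 -0.33048343 -0.00163053]
```

View pics/p2.png

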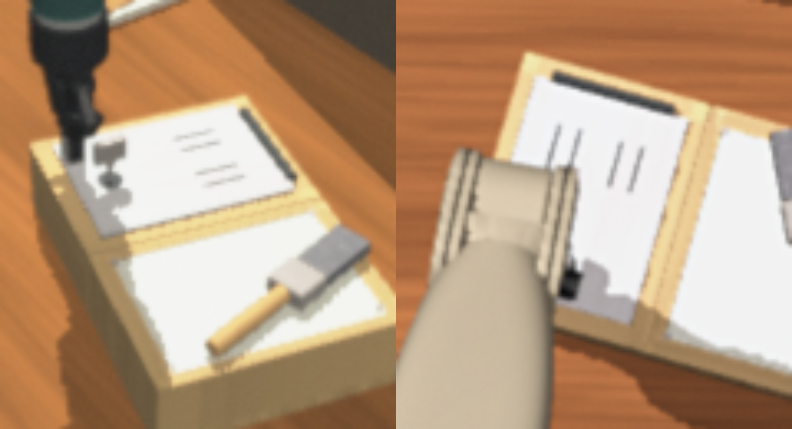

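The cover looks shut or nearly so, with the stud upright at about (108,155) in the left half. I'll press on in small steps until I feel resistance.

Emit:
carry_out(
  moves=[
    [[0,0,0.03],[0,0,0],0],
    [[0,0,0.05],[0,0,0],0],
    [[0,0,0.08],[0,0,0],0],
    [[0,0,0.1],[0,0,0],0],
    [[0,0,0.13],[0,0,0],0],
    [[0,0,0.15],[0,0,0],0],
    [[0,0,0.15],[0,0,0],0],
    [[0,0,0.15],[0,0,0],0],
  ],
)

```text
clock: 7.3
eef_pos: [0.5349, -0.0184, 0.103]
orientation: [[-0.965, 0.262, 0.0], [0.262, 0.965, -0.0], [-0.0, 0.0, -1.0]]
wrist_force: [-3.1, 0.3, 9.6]
finger_gap: -0.001
grip_force: 4.5
```

Emit:
carry_out(
  moves=[
    [[0,0,-1],[0,0,0],0],
    [[0,0,-4],[0,0,0],0],
    [[0,0,-8],[0,0,0],0],
    [[2,2,-10],[0,0,0],3],
    [[5,5,-10],[0,0,0],3],
    [[5,5,-10],[0,0,0],3],
    [[5,5,-10],[0,0,0],3],
    [[5,5,-10],[0,0,0],3],
  ],
  squeeze=60,
)

```text
clock: 8.3
eef_pos: [0.5002, 0.0423, 0.2017]
orientation: [[-0.965, 0.263, 0.0], [0.263, 0.965, -0.0], [-0.0, -0.0, -1.0]]
wrist_force: [-0.6, -0.1, -0.1]
finger_gap: 0.348
grip_force: 0.0
```

```bash
python3 - <<'E'
from h import *
im=[]
V0=Tcov(Tcase(*CASE),0)
for n in("side","top"):
    d=r.get_image(n)
    print([(np.round(x["location"],4),round(x["p"],2)) for x in r.recognise("stud_grip",n)[:2]])
    for x in r.regions_of("stud_grip",n)[:1]:
        m=x["pixels"];yx=np.argwhere(m);c=yx.mean(0)[::-1];print(m.sum(),c,"head centre at z .121:",ray(d,[c],.121),proj(d,ap(V0,[-.165,0,.041])))
    q=proj(d,ap(V0,[-.165,0,.041]))[0].astype(int)
    x0,y0=q-[32,35];k=cv2.resize(d["color"][y0:y0+70,x0:x0+64,::-1],None,fx=6,fy=6,interpolation=cv2.INTER_CUBIC)
    for P in [(-.148,0,.053),(-.182,0,.053),(-.148,0,.029),(-.182,0,.029),(-.165,0,.004),(-.2,.074,.004),(-.2,-.074,.004)]:
        u=(proj(d,ap(V0,P))[0]-[x0,y0]+.5)*6;cv2.circle(k,tuple(int(v) for v in u),3,(255,0,255),1)
    im.append(k)
cv2.imwrite("pics/p3.png",np.hstack(im))
s=r.read_state();print(s["eef_pos"],s["finger_gap"],s["wrist_force"],s["clock"])
E
```

```text
[(array([ 0.5439, -0.0691,  0.127 ]), 0.62)]
81 [272.5308642  225.14814815] head centre at z .121: [[ 0.54576955 -0.06505777  0.121     ]] [[273.45740802 225.32891269]]
[(array([ 0.5414, -0.0694,  0.131 ]), 0.62)]
34 [285.67647059 229.02941176] head centre at z .121: [[ 0.54743318 -0.06581971  0.121     ]] [[286.26111473 228.97641922]]
[0.4998601  0.04256794 0.20165916] 0.3477543754526751 [-0.30120308  0.14125811  0.25179374] 8.6
```

View pics/p3.png

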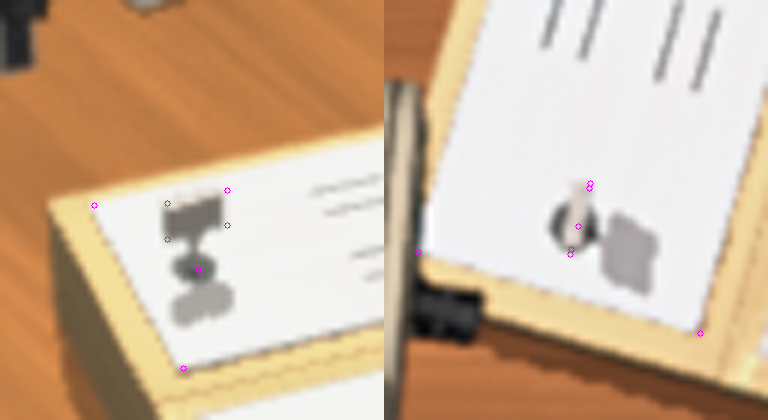

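The overlay matches the cover corners, and the head is within about 1.5 mm of the prediction. It is nearly aligned, with its centre at crop (577,215).

```bash
python3 - <<'E'
from h import *
mv([.547,-.0662,.127],Rt())
E
```

```text
shift cm [-7.41 -9.26  7.47] rot [-0.   -0.01 -0.03]
```

Emit:
carry_out(
  moves=[
    [[-3.5,-4.5,0],[0,0,0],3],
    [[-7.4,-9.3,0],[0,0,0],3],
    [[-7.4,-9.3,1],[0,0,0],3],
    [[-7.4,-9.3,4],[0,0,0],3],
    [[-7.4,-9.3,7],[0,0,0],3],
    [[-7.4,-9.3,7.5],[0,0,0],3],
    [[-7.4,-9.3,7.5],[0,0,0],3],
    [[-7.4,-9.3,7.5],[0,0,0],3],
  ],
)

```text
clock: 9.6
eef_pos: [0.5478, -0.0663, 0.1283]
orientation: [[-0.965, 0.262, 0.003], [0.262, 0.965, -0.001], [-0.003, 0.0, -1.0]]
wrist_force: [0.3, -0.8, 0.6]
finger_gap: 0.352
grip_force: 0.0
```

Emit:
carry_out(
  moves=[
    [[0,0,0],[0,0,0],2],
    [[0,0,0],[0,0,0],1.5],
    [[0,0,0],[0,0,0],1.2],
    [[0,0,0],[0,0,0],1.0],
    [[0,0,0],[0,0,0],0.5],
    [[0,0,0],[0,0,0],0],
    [[0,0,0],[0,0,0],0],
    [[0,0,0],[0,0,0],0],
  ],
  squeeze=50,
)

```text
clock: 10.6
eef_pos: [0.5472, -0.0662, 0.127]
orientation: [[-0.965, 0.262, 0.001], [0.262, 0.965, 0.0], [-0.001, 0.0, -1.0]]
wrist_force: [2.0, 0.9, 2.0]
finger_gap: 0.103
grip_force: 49.8
```

Emit:
carry_out(
  moves=[
    [[0,0,0.03],[0,0,0],0],
    [[0,0,0.06],[0,0,0],0],
    [[0,0,0.1],[0,0,0],0],
    [[0,0,0.13],[0,0,0],0],
    [[0,0,0.16],[0,0,0],0],
    [[0,0,0.2],[0,0,0],0],
    [[0,0,0.2],[0,0,0],0],
    [[0,0,0.2],[0,0,0],0],
  ],
)

```text
clock: 11.6
eef_pos: [0.5471, -0.0663, 0.125]
orientation: [[-0.965, 0.262, 0.001], [0.262, 0.965, 0.0], [-0.001, 0.0, -1.0]]
wrist_force: [3.7, 1.8, 2.6]
finger_gap: 0.107
grip_force: 50.0
```

Emit:
carry_out(
  moves=[
    [[0,0,0.03],[0,0,0],0],
    [[0,0,0.06],[0,0,0],0],
    [[0,0,0.1],[0,0,0],0],
    [[0,0,0.13],[0,0,0],0],
    [[0,0,0.16],[0,0,0],0],
    [[0,0,0.2],[0,0,0],0],
    [[0,0,0.2],[0,0,0],0],
    [[0,0,0.2],[0,0,0],0],
  ],
)

```text
clock: 12.6
eef_pos: [0.5471, -0.0663, 0.1231]
orientation: [[-0.965, 0.262, 0.001], [0.262, 0.965, 0.0], [-0.001, 0.0, -1.0]]
wrist_force: [4.5, 1.0, 4.0]
finger_gap: 0.106
grip_force: 50.2
```

Emit:
carry_out(
  moves=[
    [[0,0,0.03],[0,0,0],0],
    [[0,0,0.06],[0,0,0],0],
    [[0,0,0.1],[0,0,0],0],
    [[0,0,0.13],[0,0,0],0],
    [[0,0,0.16],[0,0,0],0],
    [[0,0,0.2],[0,0,0],0],
    [[0,0,0.2],[0,0,0],0],
    [[0,0,0.2],[0,0,0],0],
  ],
)

```text
clock: 13.6
eef_pos: [0.5472, -0.0663, 0.1213]
orientation: [[-0.965, 0.262, 0.001], [0.262, 0.965, -0.0], [-0.001, 0.0, -1.0]]
wrist_force: [4.2, 1.0, 5.7]
finger_gap: 0.106
grip_force: 50.4
```

Emit:
carry_out(
  moves=[
    [[0,0,0.03],[0,0,0],0],
    [[0,0,0.06],[0,0,0],0],
    [[0,0,0.1],[0,0,0],0],
    [[0,0,0.13],[0,0,0],0],
    [[0,0,0.16],[0,0,0],0],
    [[0,0,0.2],[0,0,0],0],
    [[0,0,0.2],[0,0,0],0],
    [[0,0,0.2],[0,0,0],0],
  ],
)

```text
clock: 14.6
eef_pos: [0.5472, -0.0663, 0.1195]
orientation: [[-0.965, 0.262, 0.001], [0.262, 0.965, -0.0], [-0.001, 0.0, -1.0]]
wrist_force: [4.7, 2.0, 6.4]
finger_gap: 0.107
grip_force: 50.6
```

Emit:
carry_out(
  moves=[
    [[0,0,0.03],[0,0,0],0],
    [[0,0,0.06],[0,0,0],0],
    [[0,0,0.1],[0,0,0],0],
    [[0,0,0.13],[0,0,0],0],
    [[0,0,0.16],[0,0,0],0],
    [[0,0,0.2],[0,0,0],0],
    [[0,0,0.2],[0,0,0],0],
    [[0,0,0.2],[0,0,0],0],
  ],
)

```text
clock: 15.6
eef_pos: [0.5472, -0.0663, 0.1177]
orientation: [[-0.965, 0.262, 0.001], [0.262, 0.965, -0.0], [-0.001, 0.0, -1.0]]
wrist_force: [4.1, 2.3, 8.2]
finger_gap: 0.112
grip_force: 50.7
```

Emit:
carry_out(
  moves=[
    [[0,0,0.03],[0,0,0],0],
    [[0,0,0.06],[0,0,0],0],
    [[0,0,0.1],[0,0,0],0],
    [[0,0,0.13],[0,0,0],0],
    [[0,0,0.16],[0,0,0],0],
    [[0,0,0.2],[0,0,0],0],
    [[0,0,0.2],[0,0,0],0],
    [[0,0,0.2],[0,0,0],0],
  ],
)

```text
clock: 16.6
eef_pos: [0.5472, -0.0663, 0.1162]
orientation: [[-0.965, 0.262, 0.001], [0.262, 0.965, -0.0], [-0.001, 0.0, -1.0]]
wrist_force: [2.4, 2.3, 12.0]
finger_gap: 0.108
grip_force: 51.2
```

Emit:
carry_out(
  moves=[
    [[0,0,0.02],[0,0,0],0],
    [[0,0,0.04],[0,0,0],0],
    [[0,0,0.06],[0,0,0],0],
    [[0,0,0.06],[0,0,0],0],
    [[0,0,0.06],[0,0,0],0],
    [[0,0,0.06],[0,0,0],0],
    [[0,0,0.06],[0,0,0],0],
    [[0,0,0.06],[0,0,0],0],
  ],
)

```text
clock: 17.6
eef_pos: [0.5472, -0.0663, 0.1161]
orientation: [[-0.965, 0.262, 0.001], [0.262, 0.965, -0.0], [-0.001, 0.0, -1.0]]
wrist_force: [2.2, 2.7, 13.5]
finger_gap: 0.105
grip_force: 51.4
```

```bash
python3 - <<'E'
from h import *
im=[]
V0=Tcov(Tcase(*CASE),0)
for n in("side",):
    d=r.get_image(n)
    q=proj(d,ap(V0,[-.165,0,.041]))[0].astype(int)
    x0,y0=q-[32,40];k=cv2.resize(d["color"][y0:y0+70,x0:x0+64,::-1],None,fx=8,fy=8,interpolation=cv2.INTER_CUBIC)
    for P in [(-.165,0,.053),(-.165,0,.0422)]:
        u=(proj(d,ap(V0,P))[0]-[x0,y0]+.5)*8;cv2.circle(k,tuple(int(v) for v in u),3,(255,0,255),1)
    im.append(k)
cv2.imwrite("pics/p4.png",np.hstack(im))
s=r.read_state();print(s["eef_pos"],s["wrist_force"],s["ft_torque"],s["clock"])
E
```

```text
[ 0.5472537  -0.06629475  0.11607247] [ 0.64129176  2.94408381 14.30941354] [ 0.64305518 -0.28289977  0.07334883] 17.65
```

View pics/p4.png

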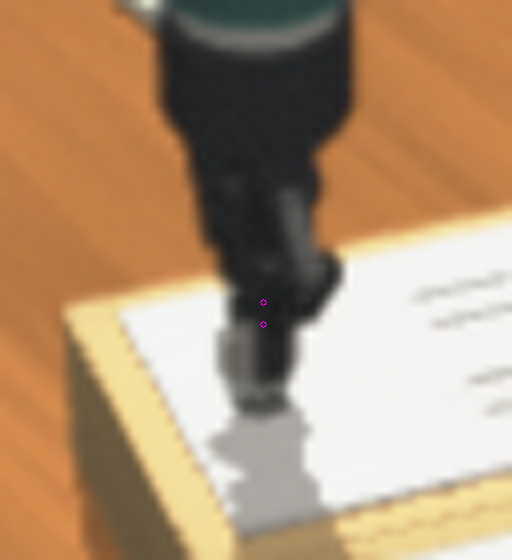

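Firm contact at about 10.9 mm. Next I'll feel by turning clockwise in small steps, watching height and torque.

Emit:
carry_out(
  moves=[
    [[0,0,0],[0,0,0.7],0],
    [[0,0,0],[0,0,1.4],0],
    [[0,0,0],[0,0,2.1],0],
    [[0,0,0],[0,0,2.8],0],
    [[0,0,0],[0,0,3.5],0],
    [[0,0,0],[0,0,4.2],0],
    [[0,0,0],[0,0,5],0],
    [[0,0,0],[0,0,5],0],
  ],
)

```text
clock: 18.65
eef_pos: [0.5472, -0.0664, 0.1161]
orientation: [[-0.938, 0.345, 0.001], [0.345, 0.938, -0.0], [-0.001, 0.0, -1.0]]
wrist_force: [1.7, 2.2, 12.7]
finger_gap: 0.106
grip_force: 51.5
```

```bash
cat > st.py <<'E'
from h import *
for i in range(1):
    s=r.read_state();O=s["orientation"];print(s["clock"],s["eef_pos"].round(5),"F",s["wrist_force"].round(1),"M",s["ft_torque"].round(3),"turn deg",round(np.degrees(CASE[2]-np.arctan2(-O[1,0],-O[0,0])),2),s["finger_gap"])
E
python3 st.py
```

```text
18.65 [ 0.54722 -0.06636  0.11607] F [ 1.7  2.2 12.7] M [ 0.583 -0.281 -0.032] turn deg 5.0 0.10622386516627251
```

Emit:
carry_out(
  moves=[
    [[0,0,0],[0,0,0.7],0],
    [[0,0,0],[0,0,1.4],0],
    [[0,0,0],[0,0,2.1],0],
    [[0,0,0],[0,0,2.8],0],
    [[0,0,0],[0,0,3.5],0],
    [[0,0,0],[0,0,4.2],0],
    [[0,0,0],[0,0,5],0],
    [[0,0,0],[0,0,5],0],
  ],
)

```text
clock: 19.65
eef_pos: [0.5472, -0.0664, 0.1161]
orientation: [[-0.905, 0.426, 0.001], [0.426, 0.905, -0.001], [-0.001, 0.0, -1.0]]
wrist_force: [2.0, 1.8, 14.2]
finger_gap: 0.108
grip_force: 51.6
```

```bash
python3 st.py
```

```text
19.65 [ 0.5472  -0.06641  0.11608] F [ 2.   1.8 14.2] M [ 0.582 -0.289  0.   ] turn deg 10.0 0.1075564288075279
```

Emit:
carry_out(
  moves=[
    [[0,0,0],[0,0,0.8],0],
    [[0,0,0],[0,0,1.6],0],
    [[0,0,0],[0,0,2.4],0],
    [[0,0,0],[0,0,3.2],0],
    [[0,0,0],[0,0,4],0],
    [[0,0,0],[0,0,4.8],0],
    [[0,0,0],[0,0,5.4],0],
    [[0,0,0],[0,0,6],0],
  ],
)

```text
clock: 20.65
eef_pos: [0.5472, -0.0665, 0.1161]
orientation: [[-0.855, 0.518, 0.001], [0.518, 0.855, -0.001], [-0.001, 0.0, -1.0]]
wrist_force: [-0.0, 2.2, 12.7]
finger_gap: 0.104
grip_force: 51.6
```

```bash
python3 st.py
```

```text
20.65 [ 0.54716 -0.06648  0.11607] F [-0.   2.2 12.7] M [ 0.538 -0.275 -0.017] turn deg 16.01 0.1037843537727183
```

Emit:
carry_out(
  moves=[
    [[0,0,0],[0,0,0.8],0],
    [[0,0,0],[0,0,1.6],0],
    [[0,0,0],[0,0,2.4],0],
    [[0,0,0],[0,0,3.2],0],
    [[0,0,0],[0,0,4],0],
    [[0,0,0],[0,0,4.8],0],
    [[0,0,0],[0,0,5.4],0],
    [[0,0,0],[0,0,6],0],
  ],
)

```text
clock: 21.65
eef_pos: [0.5471, -0.0665, 0.116]
orientation: [[-0.796, 0.605, 0.001], [0.605, 0.796, -0.001], [-0.001, -0.0, -1.0]]
wrist_force: [1.6, 2.5, 14.0]
finger_gap: 0.103
grip_force: 51.6
```

```bash
python3 st.py
```

```text
21.65 [ 0.54713 -0.06654  0.11604] F [ 1.6  2.5 14. ] M [ 0.532 -0.228  0.081] turn deg 22.02 0.10254112212213352
```

Emit:
carry_out(
  moves=[
    [[0,0,0],[0,0,0.8],0],
    [[0,0,0],[0,0,1.6],0],
    [[0,0,0],[0,0,2.4],0],
    [[0,0,0],[0,0,3.2],0],
    [[0,0,0],[0,0,4],0],
    [[0,0,0],[0,0,4.8],0],
    [[0,0,0],[0,0,5.4],0],
    [[0,0,0],[0,0,6],0],
  ],
)

```text
clock: 22.65
eef_pos: [0.5471, -0.0666, 0.116]
orientation: [[-0.729, 0.685, 0.001], [0.685, 0.729, -0.001], [-0.001, -0.0, -1.0]]
wrist_force: [1.1, 0.9, 13.8]
finger_gap: 0.103
grip_force: 51.6
```

```bash
python3 st.py
```

```text
22.65 [ 0.54705 -0.06657  0.11605] F [ 1.1  0.9 13.8] M [ 0.489 -0.27   0.103] turn deg 28.02 0.10276664402405584
```

Emit:
carry_out(
  moves=[
    [[0,0,-0.05],[0,0,0],0],
    [[0,0,-0.1],[0,0,0],0],
    [[0,0,-0.15],[0,0,0],0],
    [[0,0,-0.2],[0,0,0],0],
    [[0,0,-0.25],[0,0,0],0],
    [[0,0,-0.3],[0,0,0],0],
    [[0,0,-0.35],[0,0,0],0],
    [[0,0,-0.35],[0,0,0],0],
  ],
)

```text
clock: 23.65
eef_pos: [0.547, -0.0666, 0.1184]
orientation: [[-0.729, 0.685, 0.001], [0.685, 0.729, -0.001], [-0.001, -0.0, -1.0]]
wrist_force: [2.7, 1.3, 6.7]
finger_gap: 0.11
grip_force: 50.5
```

```bash
python3 st.py
```

```text
23.65 [ 0.547   -0.06655  0.11837] F [2.7 1.3 6.7] M [ 0.443 -0.797 -0.011] turn deg 28.01 0.10983785869721614
```

Emit:
carry_out(
  moves=[
    [[0,0,-0.03],[0,0,0],0],
    [[0,0,-0.06],[0,0,0],0],
    [[0,0,-0.09],[0,0,0],0],
    [[0,0,-0.12],[0,0,0],0],
    [[0,0,-0.15],[0,0,0],0],
    [[0,0,-0.15],[0,0,0],0],
    [[0,0,-0.15],[0,0,0],0],
    [[0,0,-0.15],[0,0,0],0],
  ],
)

```text
clock: 24.65
eef_pos: [0.5469, -0.0665, 0.1188]
orientation: [[-0.729, 0.685, 0.0], [0.685, 0.729, -0.001], [-0.001, -0.0, -1.0]]
wrist_force: [6.4, 0.9, 0.9]
finger_gap: 0.105
grip_force: 49.7
```

```bash
python3 st.py
```

```text
24.65 [ 0.54694 -0.06653  0.11876] F [6.4 0.9 0.9] M [ 0.148 -1.35  -0.037] turn deg 28.01 0.10544705946944426
```

It caught at 28°: on lifting, the height stuck and the force dropped. So the bar is through, with the slot near 0. I'll press back in and finish the quarter turn.

Emit:
carry_out(
  moves=[
    [[0,0,0.1],[0,0,0],0],
    [[0,0,0.2],[0,0,0],0],
    [[0,0,0.3],[0,0,0],0],
    [[0,0,0.32],[0,0,5],0],
    [[0,0,0.32],[0,0,10],0],
    [[0,0,0.32],[0,0,15],0],
    [[0,0,0.32],[0,0,20],0],
    [[0,0,0.32],[0,0,20],0],
  ],
)

```text
clock: 25.65
eef_pos: [0.5468, -0.0667, 0.1169]
orientation: [[-0.45, 0.893, 0.0], [0.893, 0.45, -0.001], [-0.001, -0.0, -1.0]]
wrist_force: [2.2, 1.0, 9.2]
finger_gap: 0.109
grip_force: 50.8
```

```bash
python3 st.py
```

```text
25.65 [ 0.5468  -0.06671  0.11687] F [2.2 1.  9.2] M [ 0.208 -0.571 -0.1  ] turn deg 48.05 0.10939339505416724
```

Emit:
carry_out(
  moves=[
    [[0,0,0],[0,0,6],0],
    [[0,0,0],[0,0,12],0],
    [[0,0,0],[0,0,18],0],
    [[0,0,0],[0,0,24],0],
    [[0,0,0],[0,0,30],0],
    [[0,0,0],[0,0,36],0],
    [[0,0,0],[0,0,42],0],
    [[0,0,0],[0,0,42],0],
  ],
)

```text
clock: 26.65
eef_pos: [0.5463, -0.0667, 0.1167]
orientation: [[0.263, 0.965, -0.001], [0.965, -0.263, -0.001], [-0.002, -0.0, -1.0]]
wrist_force: [2.2, -0.1, 8.6]
finger_gap: 0.104
grip_force: 50.9
```

```bash
python3 st.py
```

```text
26.65 [ 0.54632 -0.06674  0.11672] F [ 2.2 -0.1  8.6] M [ 0.145 -0.458 -0.063] turn deg 90.06 0.10441740034500757
```

Emit:
carry_out(
  moves=[
    [[0,0,-0.06],[0,0,0],0],
    [[0,0,-0.12],[0,0,0],0],
    [[0,0,-0.18],[0,0,0],0],
    [[0,0,-0.24],[0,0,0],0],
    [[0,0,-0.3],[0,0,0],0],
    [[0,0,-0.35],[0,0,0],0],
    [[0,0,-0.35],[0,0,0],0],
    [[0,0,-0.35],[0,0,0],0],
  ],
)

```text
clock: 27.65
eef_pos: [0.5463, -0.0667, 0.1198]
orientation: [[0.263, 0.965, -0.001], [0.965, -0.263, -0.001], [-0.001, -0.001, -1.0]]
wrist_force: [3.1, 0.4, 7.7]
finger_gap: 0.101
grip_force: 50.5
```

```bash
python3 st.py
```

```text
27.65 [ 0.54629 -0.06675  0.11983] F [3.1 0.4 7.7] M [ 0.071 -0.633 -0.044] turn deg 90.02 0.10139586952486666
```

It rises past the earlier catch height (.1187) into the notch. I'll lift a little more to feel it seat.

Emit:
carry_out(
  moves=[
    [[0,0,-0.04],[0,0,0],0],
    [[0,0,-0.08],[0,0,0],0],
    [[0,0,-0.12],[0,0,0],0],
    [[0,0,-0.16],[0,0,0],0],
    [[0,0,-0.2],[0,0,0],0],
    [[0,0,-0.2],[0,0,0],0],
    [[0,0,-0.2],[0,0,0],0],
    [[0,0,-0.2],[0,0,0],0],
  ],
)

```text
clock: 28.65
eef_pos: [0.5462, -0.0666, 0.1204]
orientation: [[0.263, 0.965, -0.001], [0.965, -0.263, -0.001], [-0.001, -0.001, -1.0]]
wrist_force: [5.2, -2.4, -4.4]
finger_gap: 0.107
grip_force: 49.0
```

```bash
python3 st.py
```

```text
28.65 [ 0.54621 -0.06665  0.12044] F [ 5.2 -2.4 -4.4] M [-0.595 -1.202 -0.017] turn deg 90.02 0.10715230931821448
```

Seated: it resists lifting at about 6.5 mm in. I'll ease off, open and retreat.

Emit:
carry_out(
  moves=[
    [[0,0,0.05],[0,0,0],0],
    [[0,0,0.08],[0,0,0],1],
    [[0,0,0.08],[0,0,0],1.5],
    [[0,0,0.08],[0,0,0],2],
    [[0,0,0.08],[0,0,0],3],
    [[0,0,0.08],[0,0,0],3.5],
    [[0,0,0.08],[0,0,0],3.5],
    [[0,0,0.08],[0,0,0],3.5],
  ],
)

```text
clock: 29.65
eef_pos: [0.5467, -0.0662, 0.1207]
orientation: [[0.262, 0.965, -0.0], [0.965, -0.262, 0.0], [0.0, -0.0, -1.0]]
wrist_force: [-0.3, -0.1, -0.2]
finger_gap: 0.411
grip_force: 0.0
```

Emit:
carry_out(
  moves=[
    [[0,0,-1],[0,0,0],3.5],
    [[0,0,-3],[0,0,0],3.5],
    [[0,0,-6],[0,0,0],3.5],
    [[0,0,-10],[0,0,0],3.5],
    [[5,0,-12],[0,0,0],3.5],
    [[10,0,-12],[0,0,0],3.5],
    [[14,0,-12],[0,0,0],3.5],
    [[14,0,-12],[0,0,0],3.5],
  ],
)

```text
clock: 30.65
eef_pos: [0.584, 0.0711, 0.2415]
orientation: [[0.259, 0.966, 0.001], [0.966, -0.259, 0.0], [0.001, 0.001, -1.0]]
wrist_force: [0.3, -0.0, -0.0]
finger_gap: 0.407
grip_force: 0.0
```

```bash
python3 st.py; python3 - <<'E'
from h import *
im=[]
V0=Tcov(Tcase(*CASE),0)
for n in("side","top"):
    d=r.get_image(n)
    q=proj(d,ap(V0,[-.165,0,.041]))[0].astype(int)
    x0,y0=q-[32,35];k=cv2.resize(d["color"][y0:y0+70,x0:x0+64,::-1],None,fx=6,fy=6,interpolation=cv2.INTER_CUBIC)
    for P in [(-.165,.017,.0465),(-.165,-.017,.0465),(-.165,.017,.0225),(-.165,-.017,.0225),(-.2,.074,.004),(-.2,-.074,.004)]:
        u=(proj(d,ap(V0,P))[0]-[x0,y0]+.5)*6;cv2.circle(k,tuple(int(v) for v in u),3,(255,0,255),1)
    im.append(k)
cv2.imwrite("pics/p5.png",np.hstack(im))
E
```

```text
30.65 [0.58404 0.07113 0.24153] F [ 0.3 -0.  -0. ] M [-0.008  0.045 -0.013] turn deg 89.78 0.4073304430657403
```

View pics/p5.png

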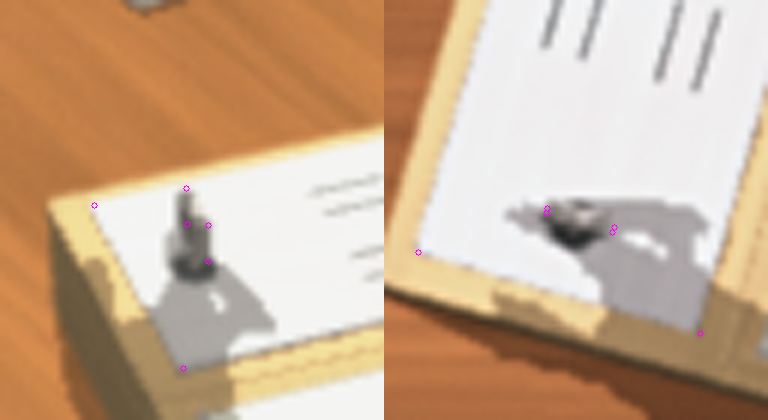

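The cover is flush. The head lies crosswise and stays lowered at about (197,225) in the left half, and the robot is clear of everything.

```bash
python3 -c "
from rig import r
print(r.hand_in())"
```

```text
the job is handed in; nothing more can be done
None
```

The cover is shut and the stud was pressed through the slot, turned a quarter turn clockwise and let go. It stayed in and locked about 6.5 mm deep, and the job was handed in at about 31 s.

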